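Tip the slip box down onto its base and push it up to the stop

TASK

The wooden slip box is standing on end on the counter. With the fingertips, push it over so that it comes to lie on its base with the lid facing up, then push it along the counter until its far end sits squarely flush against the wooden stop batten. Only push the box, never grip or lift it, and leave the mortar, the jar and the little bottle where they stand.

Things in the scene. Friction and masses are not known exactly. Their poses are not given: they have to be found in the camera images.
- slip_box: Light brown wooden box with a sunk sliding lid (fixed here), 170 long (own x), 85 wide (own y), 58 high (own z), 0.2 to 0.4 kg, loose. Origin: middle of the outside of its base. Own z points from base to lid. It starts standing on its -x end (own x up, origin 85 mm above the counter), lid face towards the robot, base face towards the batten, up to 0.25 rad off square to it.
- box_top_end (a point): Middle of the box's +x end face (85 x 58): the top while the box stands. Pushed on the lid face near the top, the box tips about the lower edge of its base face, falls away towards the batten and lies with own z up, this end towards the batten and about 30 to 90 mm short of it.
- box_foot_end (a point): Middle of the box's -x end face (85 wide; that wall is 48 high): the foot while the box stands, the near end towards the robot once it lies. Lying, the box slides when pushed with about 1 to 4 N. A sideways push on a side wall close to this end swings the box round; once a far corner meets the batten askew, pushing on this end alone may jam instead of squaring it.
- batten: Dark wooden stop batten, 30 deep (own x), 280 long (own y), 30 high, screwed to the counter beyond the box; it cannot move. Origin: middle of its underside. Own x points across it, away from the robot and the box.
- batten_face (a point): Middle of the batten's near face (the one the box is to sit against), 15 mm above the counter; same axes as the batten, so the face is the plane own x = 0, and own y runs along it, 140 mm to either side.
- mortar: Small tan mortar, 56 across, 55 high, loose, at one side of the way from the box to the batten. Origin: centre of its underside, own z up.
- jar: Spice jar with a black cap, 40 across, 105 high, loose, at one side of the way. Origin: centre of its underside, own z up.
- bottle: Little dark tincture bottle, 28 across, 69 high, loose, at one side of the way. Origin: centre of its underside, own z up.
There are look-alikes about, which are no part of the job. Leave any orange or purple look-alike of the slip_box alone.

How it is judged:
By the outcome, as a careful person would: the job done as asked, in the order asked, and still so for the second after the job is handed in, with the robot touching nothing.
It also fails if it takes over 64 s, if anything falls off the work surface, if the arm or the gripper's body presses on something with over 40 N, if the wrist force passes 120 N, or if a joint passes its speed limit or range.

ROBOT

A 6-joint arm with a two-finger parallel gripper is mounted at the origin on a cart in front of the work surface, level with it; the furniture and walls round the work are solid. World frame = base frame: x ahead of the robot, y to its left, z up, the work surface at z = 0. Lengths are in m, angles in rad, forces in N, time in s.
With the tool pointing down it reaches from about 0.375 to 0.925 m from the base axis. Payload 5.7 kg.
Tool frame: the origin (TCP) lies on the centre line of the jaws, within the pads' length; the fingertips stand 25 mm ahead of it and the grasp point (between the pads) lies 6 mm ahead of it; z points along the fingers, y is the line along which they close (so a half turn about z gives the same grasp; the last joint's range is limited). The gripper opens to 88 mm and grips with 3 to 60 N. Pads are 20 mm wide; open, the fingers measure 115 mm over their backs; the gripper's body (75 mm by 178 mm) begins 61 mm behind the grasp point.
Start: joints at [1.157, 0.359, 1.51, -0, 1.272, -0.115], TCP at [0.177, 0.573, 0.248] pointing down, gripper open.
Joint ranges: [-2.97, 2.97], [-1.01, 2.36], [0.21, 2.38], [-0.96, 4.11], [0.2, 2.71], [-2.98, 2.98]. Speed limits (rad/s): [2.39, 2.39, 3.14, 3.14, 3.14, 3.14].

INTERFACE

Orientations are given as a rotation vector (axis times angle).
In Python, from bench import env, get_image, calibration, sign_off gives the robot as it stands.
- The arm moves only by the tool servo_tool, never from a script. Its argument "commands" is a list of rows, each a list of 7 numbers: the opening, from -1 (shut) to 1 (fully open), then the shift along the tool's x, y, z in m, then the turn, a rotation vector about the tool's x, y, z in rad. In form: [[grip, dx, dy, dz, ax, ay, az], ...]. A call has 1 to 20 rows; each row shifts and turns the commanded pose from where the row before left it, along the tool's axes as they then stand; what a row does not reach is not made up. A row lasts 1/10 s, in which the tool goes at most 50 mm and 8.59 degrees, less where a joint would pass 70% of its speed; a pose out of reach is approached as far as the arm can. A call with a gripper value outside its range is refused whole. The fingers move at their own pace and stop on an object; "grip_force" is the grip in N (left out, the last holds). Time passes only in rows, so rows that do not move let the fingers close. It gives the time, the measured TCP pose, the force, the opening and the grip force at its end, in the units of the state.
- env.get_state(): the state, without advancing time (a new reading comes with each control period).
- get_image(name): name is "scene" or "top"; returns (picture, depth): 384x512x3 uint8, red, green, blue; 384x512 float32, m along the optical axis (not along the pixel's ray), 0 where there is no reading.
- calibration(name): a dict with "fx", "fy", "cx", "cy" (pixels), "rvec" (rotation vector, rad) and "tvec" (3), from world to camera coordinates, as OpenCV has them. Camera axes: x right, y down, z forward; pixel columns grow to the right and rows downward; lengths in m; the calibration is good to about 2 mm. A picture is of the moment at which its call begins. calibration takes no time and is no camera call.
- sign_off(): hands the job in; it is judged then, once.
The state is a dict: "time": time; "joints": joint angles; "dq": joint speeds; "joint_torque": joint torques, N m; "tcp_pos": TCP position; "tcp_rot": TCP orientation; "contact_force": force on the tool from outside, world axes, zero at the start; "torque": the same for the moment, N m; "grip_width": finger opening in m; "finger_force": force on a finger pad.
Only numpy, scipy, OpenCV 4.12 (cv2) and the standard library are available. Lean on these libraries where they do the work, as an engineer would, in place of code of your own. Each camera call takes 0.05 s, during which the arm holds its last target. There are 200 camera calls.

## Working session

There is one attempt and no reset: what is moved stays moved. The work goes in short steps, Python scripts to look and compute and a tool call to move; the robot and the scene stay as the last step left them, time stands still between calls to the robot, and variables do not carry over. Pictures are saved under pics/ and viewed, at most 10 in all, crops included, and the job is handed in when it is done.

Besides the shell and the picture viewer there is one more tool, called as a command line: name --pt "numbers of a row" for each row, then --argument value for the rest. servo_tool: Moves the arm, as the interface text tells. Its arguments: {"type":"object","properties":{"commands":{"type":"array"},"grip_force":{"type":"number"}},"required":["commands"]}

```bash
mkdir -p pics; cat > h.py <<'E'
import numpy as np, cv2
from bench import env, get_image, calibration, sign_off
def cam(n):
    c=calibration(n); R=cv2.Rodrigues(np.array(c["rvec"],float))[0]; return c,R,np.array(c["tvec"],float)
def cloud(n,depth):
    c,R,t=cam(n); v,u=np.mgrid[:384,:512]
    P=np.stack([(u-c["cx"])/c["fx"]*depth,(v-c["cy"])/c["fy"]*depth,depth],-1)
    W=(P-t)@R; W[depth<=0]=np.nan; return W
def onplane(n,uv,z):
    c,R,t=cam(n); uv=np.atleast_2d(uv).astype(float)
    d=np.c_[(uv[:,0]-c["cx"])/c["fx"],(uv[:,1]-c["cy"])/c["fy"],np.ones(len(uv))]@R
    o=-R.T@t; return o+d*((z-o[2])/d[:,2])[:,None]
def save(n,im): cv2.imwrite(f"pics/{n}.png",cv2.cvtColor(im,cv2.COLOR_RGB2BGR))
E
python3 - <<'E'
from h import *
for n in("scene","top"):
    im,d=get_image(n); save(n+"0",im); np.savez(f"{n}0.npz",im=im,d=d)
    c,R,t=cam(n); print(n,-R.T@t,R[2])
s=env.get_state(); print(s)
E
```

```text
scene [-0.12357327  1.12537618  0.76552914] [ 0.53447727 -0.66496476 -0.52168565]
top [0.38250952 0.28211114 1.42037967] [ 0.12403773  0.00376887 -0.99227034]
{'time': 0.1, 'joints': array([ 1.15691829e+00,  3.59407034e-01,  1.51130186e+00,  7.04561382e-06,
        1.27255800e+00, -1.15065854e-01]), 'dq': array([ 9.87225934e-04, -8.46058271e-04, -2.73985631e-03, -7.09885273e-05,
       -1.77815783e-03,  2.01811320e-04]), 'joint_torque': array([ 2.24722507e-04, -5.16360819e+01, -2.71405649e+01,  6.75760070e-02,
        2.75881594e-02, -3.83120735e-06]), 'tcp_pos': array([0.1763775 , 0.57287231, 0.2469176 ]), 'tcp_rot': array([-4.67565750e-01, -3.10615354e+00,  2.53533905e-03]), 'contact_force': array([-0.49360338, -0.11142789, -0.28023954]), 'torque': array([-0.01353719,  0.02042365,  0.00316282]), 'finger_force': 0.0, 'grip_width': 0.0880686740251701}
```

View pics/scene0.png

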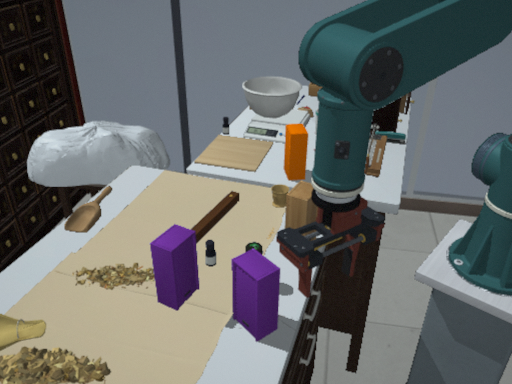

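View pics/top0.png

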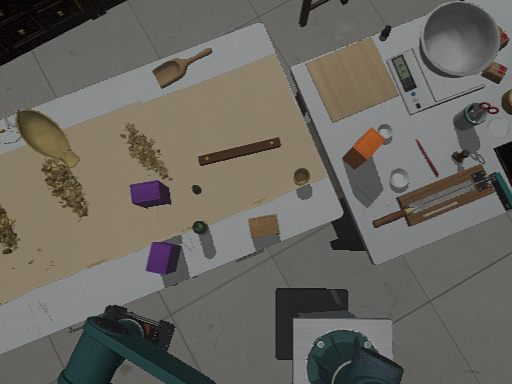

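The scene view shows the light-brown box at about (303,205), behind the gripper. In the top view it is at (265,225), with the batten at (240,151), mortar (302,176), jar (200,227) and bottle (196,188). Candidates for the box in the top view are the light brown one (265,225), two purple ones (150,194) and (163,258), and an orange one (365,147). Only the light brown one fits the description, and it stands in front of the batten. I'll confirm it in a crop and measure.

```bash
python3 - <<'E'
from h import *
z=np.load("top0.npz"); im,d=z["im"],z["d"]; W=cloud("top",d)
save("crop0",cv2.resize(im[120:260,170:330],None,fx=4.5,fy=4,interpolation=cv2.INTER_CUBIC))
def st(name,m,full=True):
    P=W[m]; r=cv2.minAreaRect((P[:,:2]*1000).astype(np.float32))
    print(name,m.sum(),"zmed",np.round(np.median(P[:,2]),4),"mean",P.mean(0).round(4),"rect",np.round(r[0],1),np.round(r[1],1),round(r[2],1)); print(np.round(cv2.boxPoints(r),1).tolist())
v,u=np.mgrid[:384,:512]
def roi(a,b,c,e): return (u>=a)&(u<b)&(v>=c)&(v<e)
Z=W[...,2]
st("box",roi(235,295,205,250)&(Z>.155)&(Z<.185))
st("batten",roi(190,290,130,170)&(Z>.022)&(Z<.04))
st("mortar",roi(285,320,160,195)&(Z>.025)&(Z<.07))
st("jar",roi(185,215,212,245)&(Z>.09)&(Z<.12))
st("bottle",roi(185,208,178,200)&(Z>.045)&(Z<.085))
z=np.load("scene0.npz"); W=cloud("scene",z["d"]); Z=W[...,2]
st("s batten",(W[...,0]>.5)&roi(180,245,185,245)&(Z>.022)&(Z<.04))
st("s bottle",roi(203,220,235,268)&(Z>.045)&(Z<.085))
st("s mortar",roi(268,290,182,210)&(Z>.025)&(Z<.07))
E
```

```text
box 581 zmed 0.1707 mean [0.4389 0.2589 0.1706] rect [439.1 259. ] [58.2 84.7] 10.1
[[403.1000061035156, 295.6000061035156], [417.8999938964844, 212.1999969482422], [475.20001220703125, 222.39999389648438], [460.3999938964844, 305.70001220703125]]
batten 769 zmed 0.0303 mean [0.6928 0.3386 0.0302] rect [693.7 339.5] [ 32.7 279.4] 14.3
[[643.4000244140625, 470.8999938964844], [712.2999877929688, 200.10000610351562], [744.0, 208.1999969482422], [675.2000122070312, 478.8999938964844]]
mortar 127 zmed 0.0507 mean [0.6114 0.1312 0.0475] rect [606.5 135.6] [55.5 52.5] 0.9
[[578.4000244140625, 161.3000030517578], [579.2000122070312, 108.9000015258789], [634.7000122070312, 109.80000305175781], [633.9000244140625, 162.1999969482422]]
jar 146 zmed 0.105 mean [0.4365 0.4565 0.1041] rect [436.1 457.2] [37.2 39.4] 1.1
[[417.1000061035156, 476.5], [417.8999938964844, 437.1000061035156], [455.1000061035156, 437.8999938964844], [454.29998779296875, 477.29998779296875]]
bottle 43 zmed 0.0686 mean [0.5623 0.4764 0.0664] rect [564.1 476.4] [19.9 20.3] 45.1
[[549.7999877929688, 476.5], [564.2000122070312, 462.1000061035156], [578.2999877929688, 476.29998779296875], [563.9000244140625, 490.6000061035156]]
s batten 507 zmed 0.0274 mean [0.6941 0.3319 0.0273] rect [695.7 327.9] [ 34.1 250.8] 14.5
[[647.7000122070312, 445.0], [710.5999755859375, 202.1999969482422], [743.5999755859375, 210.8000030517578], [680.7000122070312, 453.6000061035156]]
s bottle 87 zmed 0.062 mean [0.5608 0.4844 0.0609] rect [563.3 482.9] [19.5 21.8] 68.6
[[549.5, 477.79998779296875], [569.9000244140625, 469.79998779296875], [577.0, 488.0], [556.5999755859375, 495.8999938964844]]
s mortar 235 zmed 0.0426 mean [0.6072 0.1378 0.0419] rect [606.1 137.6] [51.9 60.5] 38.3
[[567.0, 145.3000030517578], [604.5999755859375, 97.80000305175781], [645.2999877929688, 130.0], [607.7000122070312, 177.5]]
```

View pics/crop0.png

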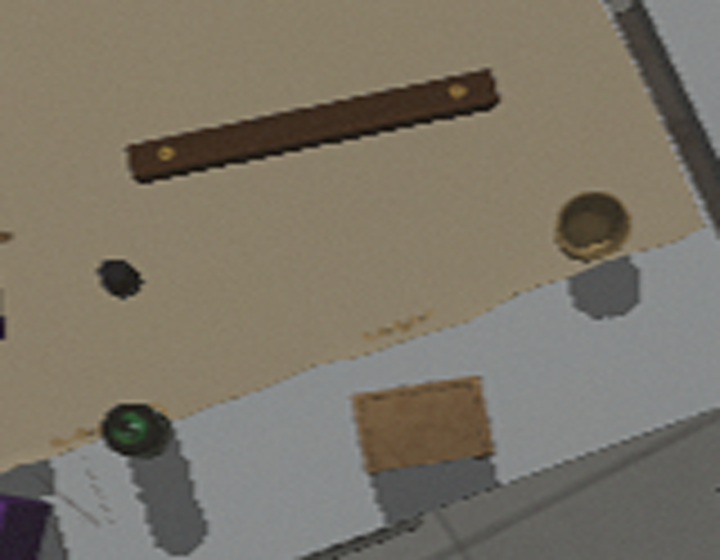

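The crop confirms the light brown box, with its lid face towards the robot and the batten beyond it. The box yaw is 10.1°, the batten yaw 14.3°, and the way is clear. I'll turn the tool and go over the near side first.

servo_tool --pt "0 0 0 0 0 0 -0.119" --pt "0 0 0 0 0 0 -0.119" --pt "0 0 0 0 0 0 -0.119" --pt "0 0 0 0 0 0 -0.118" --pt "0 -0.01 -0.0254 0 0 0 0" --pt "0 -0.01 -0.0254 0 0 0 0" --pt "0 -0.01 -0.0254 0 0 0 0" --pt "0 -0.01 -0.0254 0 0 0 0" --pt "0 -0.01 -0.0254 0 0 0 0" --pt "0 -0.01 -0.0254 0 0 0 0" --pt "0 -0.01 -0.0254 0 0 0 0" --pt "0 -0.01 -0.0254 0 0 0 0" --pt "0 -0.01 -0.0254 0 0 0 0" --pt "0 -0.01 -0.0254 0 0 0 0" --pt "0 -0.01 -0.0254 0 0 0 0" --pt "0 -0.01 -0.0254 0 0 0 0" --pt "0 -0.01 -0.0254 0 0 0 0" --pt "0 -0.01 -0.0254 0 0 0 0" --pt "0 0 0 0 0 0 0"

```text
time: 2.0
tcp_pos: [0.3779, 0.2458, 0.2474]
tcp_rot: [0.272, -3.13, 0.002]
contact_force: [-0.8, -0.2, -0.1]
grip_width: 0.0443
finger_force: 0.0
```

servo_tool --pt "0 0 0 0.022 0 0 0" --pt "0 0 0 0.022 0 0 0" --pt "0 0 0 0.022 0 0 0" --pt "0 0 0 0.021 0 0 0" --pt "0 0 0 0 0 0 0" --pt "0 -0.005 0 0 0 0 0" --pt "0 -0.005 0 0 0 0 0" --pt "0 -0.005 0 0 0 0 0" --pt "0 -0.005 0 0 0 0 0" --pt "0 -0.005 0 0 0 0 0" --pt "0 -0.005 0 0 0 0 0" --pt "0 -0.005 0 0 0 0 0" --pt "0 -0.005 0 0 0 0 0" --pt "0 0 0 0 0 0 0"

```text
time: 3.4
tcp_pos: [0.4171, 0.255, 0.1607]
tcp_rot: [-0.276, 3.129, 0.0]
contact_force: [-0.6, -0.2, -0.6]
grip_width: 0.044
finger_force: 0.1
```

```bash
python3 - <<'E'
from h import *
im,d=get_image("scene"); a,d=get_image("top")
save("s1",np.hstack([cv2.resize(im[120:300,200:400],(400,360)),cv2.resize(a[130:290,190:350],(360,360))]))
E
```

```text
(no output)
```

View pics/s1.png

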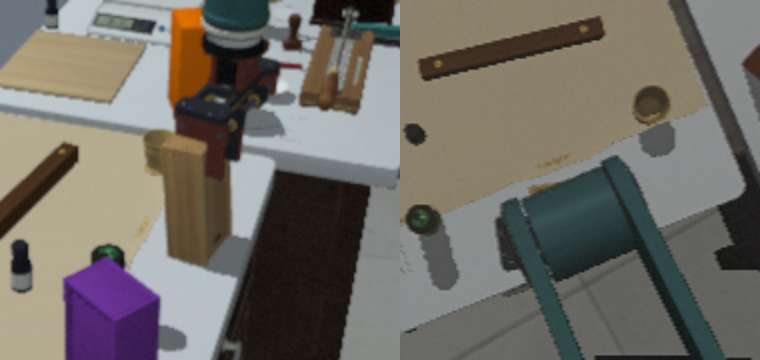

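The box has begun to tip forward, at about (195,200) in the left half, and is sitting square on the fingers. I'll push on slowly past the balance point.

servo_tool --pt "0 -0.004 0 0 0 0 0" --pt "0 -0.004 0 0 0 0 0" --pt "0 -0.004 0 0 0 0 0" --pt "0 -0.004 0 0 0 0 0" --pt "0 -0.004 0 0 0 0 0" --pt "0 -0.004 0 0 0 0 0" --pt "0 -0.004 0 0 0 0 0" --pt "0 -0.004 0 0 0 0 0" --pt "0 -0.004 0 0 0 0 0" --pt "0 -0.004 0 0 0 0 0" --pt "0 0 0 0 0 0 0" --pt "0 0 0 0 0 0 0" --pt "0 0 0 0 0 0 0" --pt "0 0 0 0 0 0 0" --pt "0 0 0 0 0 0 0"

```text
time: 5.0
tcp_pos: [0.4554, 0.2618, 0.1606]
tcp_rot: [0.277, -3.129, 0.0]
contact_force: [-0.3, 0.3, -0.3]
grip_width: 0.0439
finger_force: 0.0
```

```bash
cat > box.py <<'E'
from h import *
v,u=np.mgrid[:384,:512]
def line(n,P,axis):  # PCA angle of the box and batten tops
    pass
def box(tag):
    for n in("scene","top"):
        im,d=get_image(n); save(f"{tag}_{n}",im); W=cloud(n,d)
        hsv=cv2.cvtColor(im,cv2.COLOR_RGB2HSV); Z=W[...,2]
        m=((W[...,0]>.42)&(W[...,0]<.72)&(W[...,1]>.17)&(W[...,1]<.42)&(Z>.042)&(Z<.066)).astype(np.uint8)
        k,l,s,_=cv2.connectedComponentsWithStats(m); i=1+s[1:,4].argmax(); P=W[l==i]
        r=cv2.minAreaRect((P[:,:2]*1000).astype(np.float32)); b=cv2.boxPoints(r)
        print(n,len(P),"z",np.median(P[:,2]).round(4),"c",np.round(r[0],1),"size",np.round(r[1],1),"ang",round(r[2],2)); print(np.round(b,1).tolist())
    return im
E
python3 - <<'E'
from box import *
im=box("s2")
E
```

```text
scene 1290 z 0.0521 c [556.5 284.8] size [172.4  90.5] ang 11.59
[[463.0, 311.79998779296875], [481.1000061035156, 223.1999969482422], [650.0, 257.79998779296875], [631.9000244140625, 346.5]]
top 745 z 0.0557 c [591.6 286.7] size [100.2  84.6] ang 10.57
[[534.5999755859375, 319.1000061035156], [550.0999755859375, 235.89999389648438], [648.5999755859375, 254.3000030517578], [633.0999755859375, 337.5]]
```

View pics/s2_scene.png

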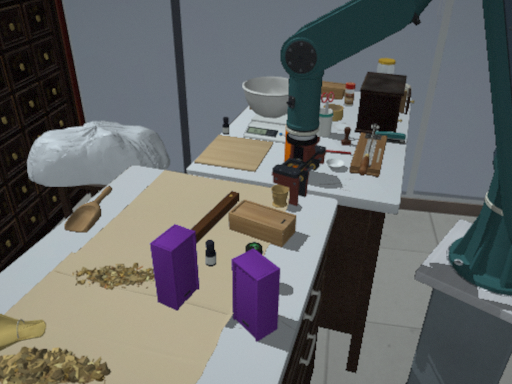

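The box lies flat with its lid up at (262,222), yaw about 10.7° and about 46 mm short of the batten. I'll back off, turn the tool to the batten's yaw, descend behind the foot end and push.

servo_tool --pt "0 0.01 0 0 0 0 0" --pt "0 0.01 -0.002 0 0 0 -0.075" --pt "0 0 0 0.0195 0 0 0" --pt "0 0 0 0.0195 0 0 0" --pt "0 0 0 0.0195 0 0 0" --pt "0 0 0 0.0195 0 0 0" --pt "0 0 0 0.0195 0 0 0" --pt "0 0 0 0.0195 0 0 0" --pt "0 0 0 0 0 0 0" --pt "0 0 0 0 0 0 0"

```text
time: 6.1
tcp_pos: [0.4355, 0.2562, 0.0438]
tcp_rot: [0.394, -3.116, 0.001]
contact_force: [-0.5, -0.5, 0.4]
grip_width: 0.0438
finger_force: 0.0
```

servo_tool --pt "0 -0.004 0 0 0 0 0" --pt "0 -0.004 0 0 0 0 0" --pt "0 -0.004 0 0 0 0 0" --pt "0 -0.004 0 0 0 0 0" --pt "0 -0.004 0 0 0 0 0" --pt "0 -0.004 0 0 0 0 0" --pt "0 -0.004 0 0 0 0 0" --pt "0 -0.004 0 0 0 0 0" --pt "0 -0.004 0 0 0 0 0" --pt "0 -0.004 0 0 0 0 0" --pt "0 -0.004 0 0 0 0 0" --pt "0 -0.004 0 0 0 0 0" --pt "0 -0.004 0 0 0 0 0" --pt "0 -0.004 0 0 0 0 0" --pt "0 0 0 0 0 0 0"

```text
time: 7.6
tcp_pos: [0.4916, 0.2706, 0.0438]
tcp_rot: [-0.393, 3.115, 0.0]
contact_force: [-0.3, -0.5, -0.0]
grip_width: 0.0438
finger_force: 0.0
```

```bash
python3 - <<'E'
from box import *
im=box("s3"); print(env.get_state()["contact_force"])
E
```

```text
scene 969 z 0.0522 c [572.  295.5] size [193.2  90.3] ang 13.65
[[467.5, 316.6000061035156], [488.79998779296875, 228.8000030517578], [676.5, 274.3999938964844], [655.2000122070312, 362.20001220703125]]
top 735 z 0.0559 c [619.9 302.7] size [96.6 84.5] ang 14.32
[[562.7000122070312, 331.70001220703125], [583.5999755859375, 249.8000030517578], [677.2000122070312, 273.70001220703125], [656.2999877929688, 355.6000061035156]]
[-0.29307382 -1.07749411 -0.56438022]
```

The box yaw is now 14.3°, matching the batten, with about 17 mm to go.

servo_tool --pt "0 -0.004 0 0 0 0 0" --pt "0 -0.004 0 0 0 0 0" --pt "0 -0.004 0 0 0 0 0" --pt "0 -0.002 0 0 0 0 0" --pt "0 -0.001 0 0 0 0 0" --pt "0 0 0 0 0 0 0" --pt "0 0 0 0 0 0 0"

```text
time: 8.4
tcp_pos: [0.5052, 0.2741, 0.0436]
tcp_rot: [-0.393, 3.116, -0.0]
contact_force: [0.0, -0.1, 0.6]
grip_width: 0.0437
finger_force: 0.7
```

servo_tool --pt "0 -0.001 0 0 0 0 0" --pt "0 -0.001 0 0 0 0 0" --pt "0 0 0 0 0 0 0" --pt "0 0 0 0 0 0 0"

```text
time: 8.8
tcp_pos: [0.5072, 0.2746, 0.0436]
tcp_rot: [-0.394, 3.116, 0.0]
contact_force: [-1.4, -0.4, 0.2]
grip_width: 0.0439
finger_force: 0.6
```

servo_tool --pt "0 -0.001 0 0 0 0 0" --pt "0 0 0 0 0 0 0" --pt "0 0 0 0 0 0 0"

```text
time: 9.1
tcp_pos: [0.508, 0.2748, 0.0436]
tcp_rot: [-0.393, 3.117, -0.0]
contact_force: [-0.9, 0.3, -1.2]
grip_width: 0.0441
finger_force: 0.7
```

servo_tool --pt "0 -0.001 0 0 0 0 0" --pt "0 0 0 0 0 0 0" --pt "0 0 0 0 0 0 0"

```text
time: 9.4
tcp_pos: [0.5086, 0.2749, 0.0436]
tcp_rot: [0.394, -3.116, 0.0]
contact_force: [-2.9, -0.0, 1.8]
grip_width: 0.044
finger_force: 1.6
```

servo_tool --pt "0 -0.001 0 0 0 0 0" --pt "0 0 0 0 0 0 0" --pt "0 0 0 0 0 0 0"

```text
time: 9.7
tcp_pos: [0.5086, 0.2749, 0.0436]
tcp_rot: [0.393, -3.115, 0.001]
contact_force: [-5.1, -1.0, 4.4]
grip_width: 0.0437
finger_force: 2.8
```

The tool has stopped and the force is rising, so the box has met the batten. I'll press a little more to seat it, then look.

servo_tool --pt "0 -0.001 0 0 0 0 0" --pt "0 -0.001 0 0 0 0 0" --pt "0 -0.001 0 0 0 0 0" --pt "0 0 0 0 0 0 0" --pt "0 0 0 0 0 0 0" --pt "0 0 0 0 0 0 0"

```text
time: 10.3
tcp_pos: [0.5086, 0.2749, 0.0432]
tcp_rot: [0.393, -3.109, 0.002]
contact_force: [-12.0, -2.1, 8.8]
grip_width: 0.0438
finger_force: 5.8
```

```bash
python3 - <<'E'
from box import *
im=box("s4"); s=env.get_state(); print(s["contact_force"],s["torque"])
E
```

```text
scene 962 z 0.0523 c [589.1 299.5] size [193.9  89.2] ang 13.6
[[484.3999938964844, 320.1000061035156], [505.29998779296875, 233.39999389648438], [693.7999877929688, 279.0], [672.7999877929688, 365.6000061035156]]
top 645 z 0.0559 c [642.  308.2] size [86.7 84.6] ang 14.16
[[589.5999755859375, 338.6000061035156], [610.2999877929688, 256.6000061035156], [694.4000244140625, 277.79998779296875], [673.7000122070312, 359.8999938964844]]
[-11.05292407  -2.24168755   8.75253572] [-0.28496565  1.64491008  0.01339476]
```

Seated, with the yaw matching. I'll retreat straight back, rise, and check from clear.

servo_tool --pt "0 0.003 0 0 0 0 0" --pt "0 0.004 0 0 0 0 0" --pt "0 0.01 0 0 0 0 0" --pt "0 0.02 0 0 0 0 0" --pt "0 0.02 0 0 0 0 0" --pt "0 0.01 0 -0.02 0 0 0" --pt "0 0.01 0 -0.03 0 0 0" --pt "0 0 0 -0.04 0 0 0" --pt "0 0 0 -0.04 0 0 0" --pt "0 0 0 -0.04 0 0 0" --pt "0 0 0 0 0 0 0" --pt "0 0 0 0 0 0 0"

```text
time: 11.6
tcp_pos: [0.4387, 0.2571, 0.2145]
tcp_rot: [-0.393, 3.114, 0.001]
contact_force: [0.5, -0.2, -1.5]
grip_width: 0.0439
finger_force: 0.0
```

```bash
python3 - <<'E'
from box import *
im=box("s5")
sc=cv2.cvtColor(cv2.imread("pics/s5_scene.png"),cv2.COLOR_BGR2RGB)
save("s5c",np.hstack([cv2.resize(sc[170:270,180:310],(400,300),interpolation=cv2.INTER_CUBIC),cv2.resize(im[125:224,190:320],(400,300),interpolation=cv2.INTER_CUBIC)]))
E
```

```text
scene 1254 z 0.0524 c [601.2 300.5] size [171.2  97.2] ang 14.57
[[506.1000061035156, 326.0], [530.5, 231.89999389648438], [696.2999877929688, 274.8999938964844], [671.7999877929688, 369.1000061035156]]
top 1290 z 0.0555 c [603.1 298.4] size [166.7  84.7] ang 14.19
[[511.8999938964844, 319.0], [532.7000122070312, 236.89999389648438], [694.2999877929688, 277.70001220703125], [673.5999755859375, 359.8999938964844]]
```

View pics/s5c.png

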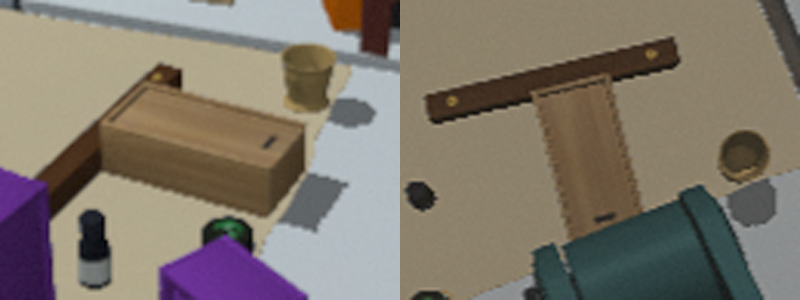

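The crop shows the box lying lid up, square against the batten at left (115,140) and right (575,90). The measured gap is about 0 mm, yaw 14.2° against the batten's 14.3°. The mortar and bottle stand where they were, and the jar is partly in view and upright.

```bash
python3 -c "
from h import *
print(sign_off())"
```

```text
the job is handed in; nothing more can be done
None
```

The slip box was tipped over, now lies lid up and sits flush and square against the batten (gap about 0 mm, yaw within about 0.1°), with the mortar, jar and bottle left untouched; the job is handed in.

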